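# Open the nutrient feed valve and back it off

## Task

Open the feed valve fully: it is the one with the larger handwheel and the thicker, taller crank handle. Turn it counterclockwise (seen from above) until it comes up against its stop, then back it off a quarter turn clockwise so that it cannot seize open. Leave the smaller valve as it was.

Things in the scene. Friction and masses are not known exactly. Their poses are not given: they have to be found in the camera images.
- feed (a joint): Angle of the feed valve's handwheel on its upright stem, in rad: grows counterclockwise seen from above, 0 = shut, and a hard stop at 15.71 (2.5 turns) = fully open. It starts part open, 1.2 to 1.8 turns short of the open stop. About 0.2 N m of friction (4 N at the handle), the same both ways: it stays where it is left. Backed off a quarter turn, it reads 14.14.
- feed_hub (a point): Centre of the feed valve's handwheel, on the turning axis, 2 mm above the hub's top and 116 mm above the table. The wheel is bare aluminium, level, 110 mm across over its round rim (rim bar 14 mm thick, top face 115 mm above the table, three spokes, nothing higher than 116 mm but the handle). The valve is fixed: steel body on an aluminium foot plate 170 x 90 mm.
- feed_handle (a point): Centre of the top of the feed valve's crank handle: a black upright round handle, 20 mm in diameter, 50 mm tall, standing on the rim 48 mm from the wheel's axis, from 117 to 167 mm above the table. It revolves freely on its own pin, so fingers that hold it may keep one heading while they carry it round the circle. In the wheel's own frame it lies on +x; at joint feed = 0 it points along the foot plate.
- drain_handle (a point): Centre of the top of the crank handle of the other, smaller valve, which must be left as it was: same make and materials, wheel 70 mm across, handle 14 mm in diameter and 34 mm tall, 30 mm from its axis, its top 151 mm above the table. The two valves stand left and right, at least 0.3 m apart, either way round.
Things that resemble listed ones, but are neither listed nor needed, are in the scene too. What is shaped like the part that bears feed but purple is not meant.

How it is judged:
On the way:
1. the feed valve's handwheel is turned up against its open stop (within 5 degrees) (value of joint feed above 15.6207 rad), for 0.1 s.
At the end, for the whole second after the job is handed in: After having been at its open stop, the feed valve's handwheel rests a quarter turn (90 degrees, within 20 degrees either way) clockwise of that stop; the smaller valve's handle is within 15 mm of where it was (value of joint feed between 13.787 and 14.487 rad and velocity of joint feed between -0.05 and 0.05 rad/s and distance of drain_handle from where it was at the start of the episode below 0.015 m); the robot touches nothing.
It fails at once if the smaller valve is turned (its handle moves more than 15 mm) (distance of drain_handle from where it was at the start of the episode above 0.015 m).
It also fails if it takes over 48 s, if anything falls off the work surface, if the arm or the gripper's body presses on something with over 40 N, if the wrist force passes 120 N, or if a joint passes its speed limit or range.

## Robot

A 6-joint arm with a two-finger parallel gripper is mounted at the origin on the work surface. World frame = base frame: x ahead of the robot, y to its left, z up, the work surface at z = 0. Lengths are in m, angles in rad, forces in N, time in s.
With the tool pointing down it reaches from about 0.3 to 0.85 m from the base axis. Payload 4.2 kg.
Tool frame: the origin (TCP) lies between the finger pads; the fingertips stand 14 mm ahead of it and the grasp point (between the pads) lies 5 mm behind it; x points along the fingers, y is the direction in which the jaws open and shut, and the axes are right-handed (so a half turn about x gives the same grasp; the last joint's range is limited). The gripper opens to 91 mm and grips with 3 to 60 N. Pads are 32 mm wide; open, the fingers measure 118 mm over their backs; the gripper's body (76 mm by 178 mm) begins 60 mm behind the grasp point.
Start: joints at [1.198, 0.32, 1.565, -0, 1.257, -0.02], TCP at [0.199, 0.54, 0.197] pointing down, gripper open.
Joint ranges: [-3.11, 3.11], [-0.84, 2.01], [0.21, 2.61], [-1.34, 4.49], [0.05, 2.63], [-2.56, 2.56]. Speed limits (rad/s): [2.57, 2.57, 3.14, 3.14, 3.14, 3.14].

## Interface

Orientations are given as a rotation vector (axis times angle).
In Python, from plant import bot, vision, search_frame, masks_of gives the robot as it stands.
- The arm moves only by the tool arm_command, never from a script. Its argument "moves" is a list that holds one entry, the list of rows, each a list of 6 numbers: the shift along the tool's x, y, z each as a share of 200 mm, from -1 to 1, then the turn, a rotation vector about the tool's x, y, z each as a share of pi/2 rad, from -1 to 1. In form: [[[x, y, z, rx, ry, rz], ...]]. A call has 1 to 20 rows; each row is the pose to reach, as a shift and turn from the pose measured when the call began, along the tool's axes at that moment; what a row does not reach only later rows make up. A row lasts 1/10 s, in which the tool goes at most 50 mm and 8.59 degrees, less where a joint would pass 70% of its speed; a pose out of reach is approached as far as the arm can. A call with a number of a shift or a turn outside -1 to 1 is refused whole. A call with a gripper value outside its range is refused whole. "hand" is the opening, from -1 (shut) to 1 (fully open), so that 0 is half open, set as the call begins (left out, the last holds). The fingers move at their own pace and stop on an object; the grip force is fixed at half the most. Time passes only in rows, so rows that repeat a pose let the fingers close. It gives the time, the measured TCP pose, the force and the opening at its end, in the units of the state.
- bot.sense(): the state, without advancing time (a new reading comes with each control period).
- vision.snapshot(name): name is "scene" or "top"; returns a dict with "pixels" (480x640x3 uint8, red, green, blue), "depth" (480x640 float32, m along the optical axis (not along the pixel's ray), 0 where there is no reading), "vertical_fov" (degrees; the focal length in pixels is half the picture's height over the tangent of half this angle, whatever the lens; pixels are square), "cx", "cy" (the principal point, pixels), "R" (3x3) and "t" (3): a world point X has camera coordinates R X + t. Camera axes: x right, y down, z forward; pixel columns grow to the right and rows downward; lengths in m; the calibration is good to about 2 mm. A picture is of the moment at which its call begins.
- bot.hand_in(): hands the job in, once; it reports no verdict.
Trained networks look in a picture, given as the dict that the camera call returned (one of the last four; its "shot" number tells which), for a name from the list of things; names that differ only in an ending like _2 or _b are one class to them, and where a whole thing is asked for, a point or a joint stands for the part that bears it (a point fixed in the world has none). Each returns a list of dicts, best first, with "confidence" (0 to 1); they miss things now and then, are a little off and sometimes report something else, mostly with a low value. They report only what shows in the picture. A call takes as long as a camera call. They do not tell look-alikes from the thing itself.
- search_frame(picture, thing): "centre" ([x, y, z] in m, in world coordinates, good to about 4 mm: the middle of the surface that is visible of it).
- masks_of(picture, thing): "pixels" (480x640 bool, what is visible of it).
The state is a dict: "time_s": time; "qpos": joint angles; "qd": joint speeds; "effort": joint torques, N m; "eef_pos": TCP position; "tool_rot": TCP orientation; "force": force on the tool from outside, world axes, zero at the start; "wrist_torque": the same for the moment, N m; "width": opening from 0.0 (shut) to 1.0 (fully open).
Only numpy, scipy, OpenCV 4.12 (cv2) and the standard library are available. Lean on these libraries where they do the work, as an engineer would, in place of code of your own. Each camera call takes 0.05 s, during which the arm holds its last target. There are 200 camera calls.

## Working session

There is one attempt and no reset: what is moved stays moved. The work goes in short steps, Python scripts to look and compute and a tool call to move; the robot and the scene stay as the last step left them, time stands still between calls to the robot, and variables do not carry over. Pictures are saved under pics/ and viewed, about 8 in all and at most 12, crops included, and the job is handed in when it is done.

Besides the shell and the picture viewer there is one more tool, called as name(argument=value, ...) on one line, values as JSON. arm_command: Moves the arm, as the interface text tells. Shift numbers are shares of 200 mm and turn numbers shares of pi/2 rad, none past 1 either way. Its arguments: {"type":"object","properties":{"moves":{"type":"array","items":{"type":"array","items":{"type":"array","items":{"type":"number"}}}},"hand":{"type":"number"}},"required":["moves"]}

```bash
mkdir -p pics; ls
python3 - <<'E'
from plant import bot, vision, search_frame, masks_of
import cv2,numpy as np
s=bot.sense();print(s['time_s'],s['eef_pos'],s['tool_rot'],s['width'])
for n in ["scene","top"]:
    p=vision.snapshot(n);cv2.imwrite(f"pics/{n}0.png",p["pixels"][:,:,::-1])
    print(n,p['t'],p['R'].tolist(),p['vertical_fov'],p['cx'],p['cy'])
    for t in ["feed","feed_hub","feed_handle","drain_handle"]:
        for d in search_frame(p,t):
            print(t,np.round(d['centre'],4),round(d['confidence'],2))
print(bot.sense()['time_s'])
E
```

```text
pics
0.0 [0.19849265 0.53908393 0.19611107] [ 0.27546348  1.55331833 -0.27819658] 0.9986163244954441
scene [-0.35808613 -0.09320599  1.24277143] [[0.7795145240946146, 0.6260815177849446, 0.019468944851905586], [0.4022061400977499, -0.47646300620017473, -0.7818012692432531], [-0.4801950932623276, 0.617255973491381, -0.623223664181642]] 43.288879024852605 314.3509210908546 241.4231147468301
feed [0.5352 0.2447 0.1158] 0.88
feed [ 0.3248 -0.1909  0.1139] 0.55
feed_hub [ 0.3231 -0.1925  0.1117] 0.78
feed_hub [0.5308 0.2416 0.1153] 0.74
feed_handle [ 0.3248 -0.1917  0.1137] 0.74
feed_handle [0.5314 0.2442 0.1133] 0.62
drain_handle [ 0.5717 -0.1694  0.1156] 0.86
top [0.0243278  0.47220907 0.85346965] [[-0.022924700398458914, -0.9991237974586987, -0.03501564597933543], [-0.996256120855154, 0.025751154284947935, -0.0825264788515406], [0.0833558622430472, 0.03299265682999875, -0.9959735362071707]] 57.496602789009344 316.97327921037686 241.77218036293905
feed [0.5293 0.2472 0.1198] 0.97
feed [ 0.3096 -0.1856  0.1141] 0.93
feed_hub [ 0.31   -0.1845  0.1126] 0.91
feed_hub [0.5294 0.243  0.1158] 0.62
feed_handle [0.5317 0.242  0.1174] 0.67
feed_handle [ 0.3101 -0.1836  0.1146] 0.67
drain_handle [ 0.5714 -0.1589  0.1106] 0.76
0.5
```

View pics/scene0.png

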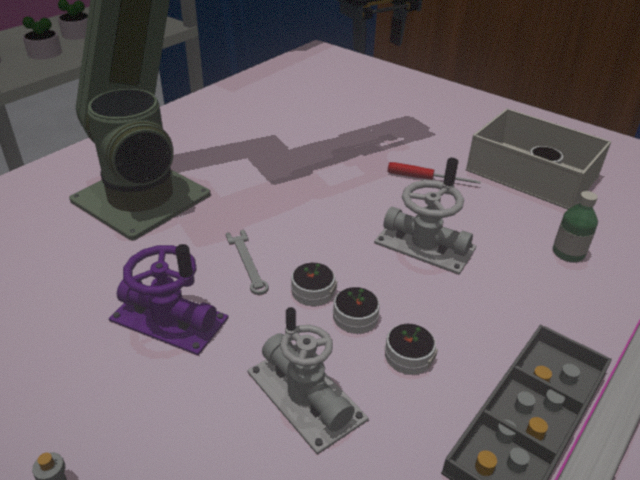

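View pics/top0.png

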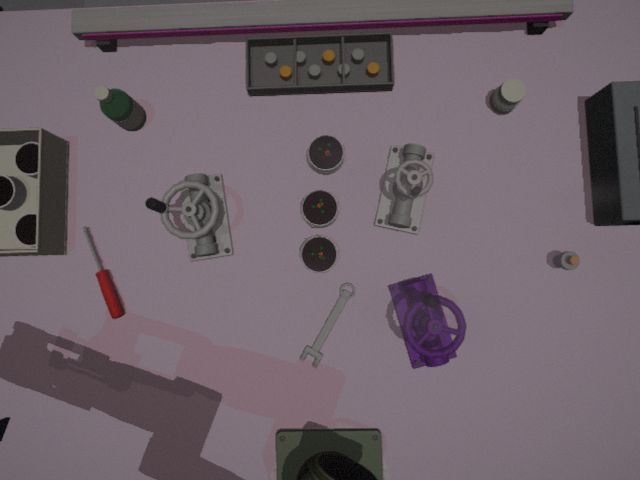

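The feed valve is the grey one on the left in the top view, with its wheel at about (190,209) and its handle at about (155,205). The drain valve is at (413,178), and the purple decoy at (435,325). Next I'll measure the wheel and handle from depth.

```bash
cat > h.py <<'E'
from plant import bot, vision, search_frame, masks_of
import cv2,numpy as np
from scipy.spatial.transform import Rotation as Ro
from scipy.optimize import least_squares
def cloud(p):
    f=240/np.tan(np.radians(p['vertical_fov']/2));v,u=np.mgrid[:480,:640];d=p['depth']
    c=np.stack([(u-p['cx'])/f*d,(v-p['cy'])/f*d,d],-1)
    return (c-p['t'])@p['R'],d>0
def pose():
    s=bot.sense();return s,np.array(s['eef_pos']),Ro.from_rotvec(s['tool_rot'])
E
python3 - <<'E'
from h import *
for n in ["scene","top"]:
    p=vision.snapshot(n);X,ok=cloud(p);g=p['pixels'].max(-1)
    near=ok&(np.hypot(X[...,0]-.53,X[...,1]-.244)<.085)
    rim=near&(X[...,2]>.106)&(X[...,2]<.122)&(g>70)
    P=X[rim];c0=np.array([.53,.244])
    P=P[np.abs(np.hypot(*(P[:,:2]-c0).T)-.048)<.012]
    r=least_squares(lambda q:np.hypot(P[:,0]-q[0],P[:,1]-q[1])-q[2],[*c0,.048],loss='soft_l1',f_scale=.003).x
    r2=least_squares(lambda q:np.hypot(P[:,0]-q[0],P[:,1]-q[1])-.048,c0,loss='soft_l1',f_scale=.003).x
    H=X[near&(X[...,2]>.128)&(X[...,2]<.175)];T=H[H[:,2]>np.percentile(H[:,2],95)-.004]
    print(n,len(P),r,r2,np.median(P[:,2]),'handle',len(H),H.mean(0),'top',len(T),T.mean(0),H[:,2].max())
    h=H.mean(0)[:2]-r2;print('angle',np.degrees(np.arctan2(h[1],h[0])),np.hypot(*h))
    F=X[ok&(np.hypot(X[...,0]-.53,X[...,1]-.244)<.14)&(X[...,2]>.005)&(X[...,2]<.03)&(g<400)]
    print('plate',cv2.minAreaRect((F[:,:2]*1000).astype(np.float32)))
s,e,R=pose();print(R.as_matrix().round(4).tolist(),s['time_s'])
E
```

```text
scene 871 [0.53318839 0.23684953 0.04719979] [0.53314146 0.23698032] 0.11077792268724007 handle 245 [0.5374571  0.28308869 0.14900237] top 57 [0.53633398 0.28589408 0.16359142] 0.16724336820898264
angle 84.65283333222828 0.046309899986862274
plate ((532.95947265625, 237.0550079345703), (169.18943786621094, 89.8749008178711), 8.602418899536133)
top 1216 [0.53019015 0.24028005 0.04709111] [0.53021242 0.24040432] 0.1144510349344012 handle 204 [0.53295273 0.28602521 0.15711115] top 96 [0.53410445 0.28904174 0.16763202] 0.17050448349221897
angle 86.56253827089122 0.04570311495494436
plate ((544.1544189453125, 242.27590942382812), (258.5711975097656, 221.06529235839844), 37.295204162597656)
[[0.0, 0.3455, 0.9384], [0.0001, 0.9384, -0.3455], [-1.0, 0.0001, 0.0]] 0.6
```

arm_command(moves=[[[-0.1,-0.15,0.5,0,0,0],[-0.1,-0.3,1,0,0,0],[-0.1,-0.3,1,0,0,0],[-0.1,-0.3,1,0,0,0],[-0.1,-0.3,1,0,0,0],[-0.1,-0.3,1,0,0,0]]], hand=1)

```text
time_s: 1.2
eef_pos: [0.3668, 0.4134, 0.2171]
tool_rot: [0.28, 1.553, -0.279]
force: [-1.2, 1.1, -0.4]
width: 1.0
```

```bash
cat > to.py <<'E'
from h import *;import sys
s,e,R=pose();d=np.array([float(a) for a in sys.argv[1:4]])-e
print(s['time_s'],e.round(4),'shares',(R.inv().apply(d)/.2).round(3),R.as_matrix().round(3).tolist())
E
python3 to.py .535 .286 .143
```

```text
1.2 [0.3668 0.4134 0.2171] shares [ 0.37  -0.304  1.01 ] [[0.0, 0.349, 0.937], [0.001, 0.937, -0.349], [-1.0, 0.001, -0.0]]
```

arm_command(moves=[[[0,-0.15,0.5,0,0,0],[0,-0.3,1,0,0,0],[0,-0.3,1,0,0,0],[0,-0.3,1,0,0,0],[0,-0.3,1,0,0,0],[0,-0.3,1,0,0,0],[0,-0.3,1,0,0,0],[0,-0.3,1,0,0,0]]])

```text
time_s: 2.0
eef_pos: [0.5316, 0.2891, 0.2172]
tool_rot: [0.278, 1.554, -0.277]
force: [-0.2, -0.2, 0.1]
width: 1.003
```

```bash
python3 to.py .535 .286 .143
```

```text
2.0 [0.5316 0.2891 0.2172] shares [ 0.371 -0.009  0.022] [[-0.001, 0.346, 0.938], [0.001, 0.938, -0.346], [-1.0, 0.001, -0.001]]
```

Descend and close.

arm_command(moves=[[[0.12,-0.01,0.02,0,0,0],[0.25,-0.01,0.02,0,0,0],[0.37,-0.01,0.02,0,0,0],[0.37,-0.01,0.02,0,0,0],[0.37,-0.01,0.02,0,0,0]]], hand=1)

```text
time_s: 2.5
eef_pos: [0.534, 0.287, 0.1437]
tool_rot: [0.277, 1.554, -0.275]
force: [-0.1, -0.3, -1.1]
width: 1.002
```

arm_command(moves=[[[0,0,0,0,0,0],[0,0,0,0,0,0],[0,0,0,0,0,0],[0,0,0,0,0,0],[0,0,0,0,0,0],[0,0,0,0,0,0],[0,0,0,0,0,0],[0,0,0,0,0,0]]], hand=-1)

```text
time_s: 3.3
eef_pos: [0.534, 0.287, 0.1437]
tool_rot: [0.277, 1.554, -0.275]
force: [0.2, -0.2, -0.7]
width: 0.334
```

Run:
```python
from h import *
s,e,R=pose();print(s['time_s'],e,s['force'],s['width'])
p=vision.snapshot("scene");cv2.imwrite("pics/g.png",cv2.resize(p["pixels"][80:300,340:560,::-1],(660,660))[:600])
```

```text
3.3 [0.53399433 0.28695774 0.14366593] [ 0.17646116 -0.15087298 -0.68479174] 0.3341530734479352
```

View pics/g.png

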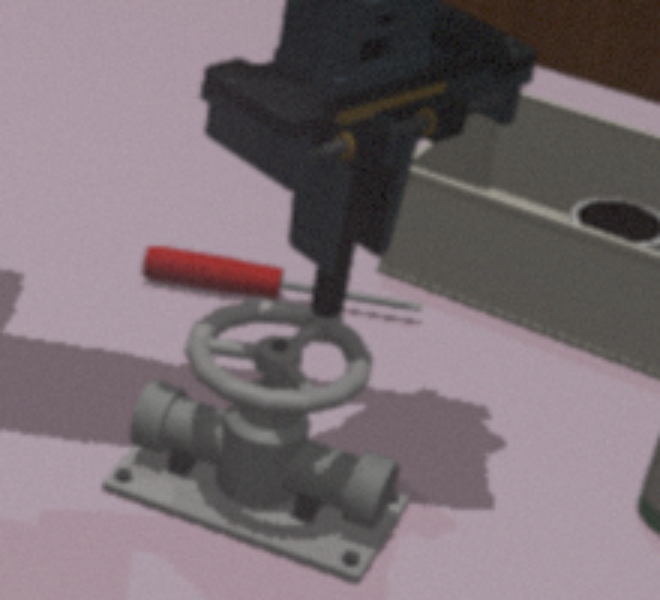

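The crop shows the fingers straddling the handle at about (328,285), still closing. I'll keep closing.

arm_command(moves=[[[0,0,0,0,0,0],[0,0,0,0,0,0],[0,0,0,0,0,0],[0,0,0,0,0,0]]], hand=-1)

```text
time_s: 3.75
eef_pos: [0.5346, 0.2882, 0.1438]
tool_rot: [0.279, 1.553, -0.273]
force: [1.8, 5.3, -1.3]
width: 0.201
```

```bash
cat > arc.py <<'E'
# arc.py: circle rows about centre C from current pose; deltas in degrees from current grip angle
from h import *;import sys
C=np.array([float(sys.argv[1]),float(sys.argv[2])]);r=float(sys.argv[3]);step,n=float(sys.argv[4]),int(sys.argv[5])
s,e,R=pose();a0=np.arctan2(*(e[:2]-C)[::-1]);print(s['time_s'],e.round(4),np.round(s['force'],1),s['width'],'ang',np.degrees(a0),'rad',np.hypot(*(e[:2]-C)),'q',np.round(s['qpos'],2))
for i in range(1,n+1):
    a=a0+np.radians(step*i);d=np.r_[C+r*np.array([np.cos(a),np.sin(a)])-e[:2],0]
    print(i,(R.inv().apply(d)/.2).round(3).tolist())
E
python3 arc.py .5317 .2388 .048 10 16
```

```text
3.75 [0.5346 0.2882 0.1438] [ 1.8  5.3 -1.3] 0.20050251594006696 ang 86.67066895939479 rad 0.04944353133895988 q [ 0.47  0.41  1.57  0.    1.16 -0.75]
1 [-0.0, -0.022, -0.037]
2 [-0.0, -0.045, -0.072]
3 [-0.0, -0.072, -0.103]
4 [-0.0, -0.105, -0.129]
5 [-0.0, -0.142, -0.149]
6 [-0.001, -0.182, -0.162]
7 [-0.001, -0.223, -0.168]
8 [-0.001, -0.265, -0.167]
9 [-0.001, -0.306, -0.158]
10 [-0.001, -0.345, -0.142]
11 [-0.001, -0.381, -0.12]
12 [-0.001, -0.412, -0.093]
13 [-0.002, -0.438, -0.06]
14 [-0.002, -0.457, -0.023]
15 [-0.002, -0.47, 0.017]
16 [-0.002, -0.476, 0.058]
```

arm_command(moves=[[[0,-0.02,-0.037,0,0,0],[0,-0.043,-0.072,0,0,0],[0,-0.07,-0.103,0,0,0],[0,-0.103,-0.129,0,0,0],[0,-0.14,-0.149,0,0,0],[0,-0.18,-0.162,0,0,0],[0,-0.221,-0.168,0,0,0],[0,-0.263,-0.167,0,0,0],[0,-0.304,-0.158,0,0,0],[0,-0.304,-0.158,0,0,0]]])

```text
time_s: 4.75
eef_pos: [0.4831, 0.2414, 0.1437]
tool_rot: [0.279, 1.554, -0.274]
force: [-0.7, 1.5, 1.1]
width: 0.201
```

```bash
python3 - <<'E'
from h import *
for n in ["scene","top"]:
    p=vision.snapshot(n);X,ok=cloud(p);g=p['pixels'].max(-1)
    P=X[ok&(X[...,2]>.106)&(X[...,2]<.122)&(g>70)&(np.abs(np.hypot(X[...,0]-.5317,X[...,1]-.2395)-.048)<.011)]
    r=least_squares(lambda q:np.hypot(P[:,0]-q[0],P[:,1]-q[1])-.048,[.53,.24],loss='soft_l1',f_scale=.003).x
    print(n,len(P),r)
    cv2.imwrite("pics/g2.png",cv2.resize(p["pixels"][110:310,90:290,::-1],(600,600)))
E
python3 arc.py .5317 .2395 .048 10 20
```

```text
scene 854 [0.5331801  0.23697549]
top 546 [0.53005431 0.24118149]
4.85 [0.4832 0.2414 0.1437] [-2.4  1.   1.6] 0.2004449603098785 ang 177.74532293136915 rad 0.048552666159150715 q [ 0.44  0.31  1.73  0.    1.11 -0.78]
1 [-0.0, -0.038, 0.019]
2 [-0.0, -0.073, 0.042]
3 [-0.0, -0.103, 0.07]
4 [-0.0, -0.129, 0.104]
5 [-0.0, -0.148, 0.141]
6 [-0.001, -0.16, 0.181]
7 [-0.001, -0.165, 0.222]
8 [-0.001, -0.163, 0.264]
9 [-0.001, -0.154, 0.305]
10 [-0.001, -0.137, 0.343]
11 [-0.001, -0.115, 0.378]
12 [-0.001, -0.086, 0.409]
13 [-0.001, -0.053, 0.434]
14 [-0.001, -0.015, 0.453]
15 [-0.001, 0.024, 0.466]
16 [-0.001, 0.066, 0.471]
17 [-0.001, 0.108, 0.469]
18 [-0.001, 0.149, 0.459]
19 [-0.0, 0.187, 0.443]
20 [-0.0, 0.222, 0.42]
```

View pics/g2.png

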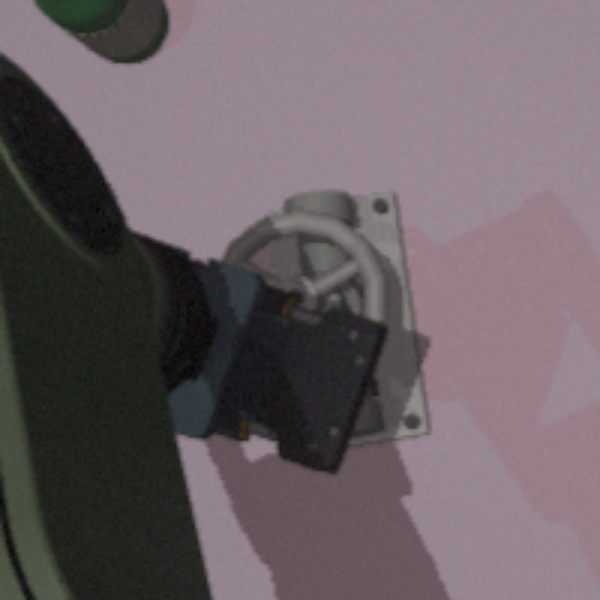

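The top crop shows the gripper now on the wheel's near side, with the wheel turned and only small forces. Continuing round.

arm_command(moves=[[[0,-0.038,0.019,0,0,0],[0,-0.073,0.042,0,0,0],[0,-0.103,0.07,0,0,0],[0,-0.129,0.104,0,0,0],[0,-0.148,0.141,0,0,0],[0,-0.16,0.181,0,0,0],[0,-0.165,0.222,0,0,0],[0,-0.163,0.264,0,0,0],[0,-0.154,0.305,0,0,0],[0,-0.137,0.343,0,0,0],[0,-0.115,0.378,0,0,0],[0,-0.086,0.409,0,0,0],[0,-0.053,0.434,0,0,0],[0,-0.015,0.453,0,0,0],[0,0.024,0.466,0,0,0],[0,0.066,0.471,0,0,0],[0,0.108,0.469,0,0,0],[0,0.149,0.459,0,0,0],[0,0.187,0.443,0,0,0]]])

```text
time_s: 6.75
eef_pos: [0.579, 0.2435, 0.1437]
tool_rot: [0.272, 1.555, -0.279]
force: [-0.8, -5.4, 3.0]
width: 0.202
```

```bash
python3 arc.py .5317 .2395 .048 10 18
```

```text
6.75 [0.579  0.2435 0.1437] [-0.8 -5.4  3. ] 0.20164293687246757 ang 4.79796011574369 rad 0.047506462494276896 q [ 0.38  0.44  1.51 -0.    1.19 -0.84]
1 [-0.0, 0.037, -0.019]
2 [-0.0, 0.069, -0.045]
3 [-0.0, 0.096, -0.077]
4 [-0.0, 0.117, -0.114]
5 [-0.0, 0.132, -0.153]
6 [-0.0, 0.139, -0.194]
7 [-0.0, 0.139, -0.236]
8 [-0.0, 0.132, -0.277]
9 [-0.0, 0.118, -0.317]
10 [-0.0, 0.097, -0.353]
11 [0.0, 0.07, -0.385]
12 [0.0, 0.038, -0.412]
13 [0.0, 0.002, -0.433]
14 [0.001, -0.038, -0.447]
15 [0.001, -0.079, -0.454]
16 [0.001, -0.121, -0.455]
17 [0.001, -0.162, -0.447]
18 [0.001, -0.201, -0.433]
```

arm_command(moves=[[[0,0.037,-0.019,0,0,0],[0,0.069,-0.045,0,0,0],[0,0.096,-0.077,0,0,0],[0,0.117,-0.114,0,0,0],[0,0.132,-0.153,0,0,0],[0,0.139,-0.194,0,0,0],[0,0.139,-0.236,0,0,0],[0,0.132,-0.277,0,0,0],[0,0.118,-0.317,0,0,0],[0,0.097,-0.353,0,0,0],[0,0.07,-0.385,0,0,0],[0,0.038,-0.412,0,0,0],[0,0.002,-0.433,0,0,0],[0,-0.038,-0.447,0,0,0],[0,-0.079,-0.454,0,0,0],[0,-0.079,-0.454,0,0,0]]])

```text
time_s: 8.35
eef_pos: [0.4877, 0.2607, 0.1437]
tool_rot: [0.274, 1.556, -0.278]
force: [-0.7, 3.9, -0.4]
width: 0.203
```

```bash
python3 arc.py .5317 .2395 .048 5 12
```

```text
8.35 [0.4877 0.2607 0.1437] [-0.7  3.9 -0.4] 0.20264748791867082 ang 154.30515440316714 rad 0.04882557688212901 q [ 0.47  0.33  1.7  -0.    1.12 -0.75]
1 [0.0, -0.021, 0.003]
2 [0.0, -0.042, 0.004]
3 [0.0, -0.063, 0.006]
4 [0.0, -0.083, 0.011]
5 [0.0, -0.104, 0.017]
6 [0.0, -0.123, 0.025]
7 [0.0, -0.142, 0.034]
8 [0.0, -0.159, 0.045]
9 [0.0, -0.176, 0.058]
10 [0.0, -0.192, 0.072]
11 [0.0, -0.206, 0.087]
12 [0.0, -0.219, 0.103]
```

arm_command(moves=[[[0,-0.021,0.003,0,0,0],[0,-0.042,0.004,0,0,0],[0,-0.063,0.006,0,0,0],[0,-0.083,0.011,0,0,0],[0,-0.104,0.017,0,0,0],[0,-0.123,0.025,0,0,0],[0,-0.142,0.034,0,0,0],[0,-0.159,0.045,0,0,0],[0,-0.159,0.045,0,0,0],[0,-0.159,0.045,0,0,0]]])

```text
time_s: 9.35
eef_pos: [0.4839, 0.233, 0.1437]
tool_rot: [0.284, 1.56, -0.273]
force: [-5.0, 14.7, -1.3]
width: 0.202
```

```bash
python3 arc.py .5317 .2395 .048 5 5
```

```text
9.35 [0.4839 0.233  0.1437] [-5.  14.7 -1.3] 0.2023267476009906 ang -172.3068858961695 rad 0.04828161893917781 q [ 0.42  0.3   1.73  0.01  1.11 -0.8 ]
1 [-0.0, -0.017, 0.012]
2 [-0.0, -0.034, 0.024]
3 [-0.001, -0.05, 0.038]
4 [-0.001, -0.065, 0.053]
5 [-0.001, -0.078, 0.069]
```

arm_command(moves=[[[0,-0.034,0.024,0,0,0],[0,-0.06,0.035,0,0,0],[0,-0.06,0.035,0,0,0],[0,-0.06,0.035,0,0,0]]])

```text
time_s: 9.75
eef_pos: [0.4845, 0.2318, 0.1438]
tool_rot: [0.306, 1.567, -0.259]
force: [-6.1, 34.4, -5.0]
width: 0.199
```

```bash
python3 arc.py .5317 .2395 .048 -10 10
```

```text
9.75 [0.4845 0.2318 0.1438] [-6.1 34.4 -5. ] 0.19923409940308195 ang -170.78101110621947 rad 0.04778246815342033 q [ 0.4   0.3   1.74  0.04  1.1  -0.83]
1 [0.001, 0.037, -0.018]
2 [0.003, 0.078, -0.029]
3 [0.004, 0.12, -0.033]
4 [0.005, 0.161, -0.029]
5 [0.006, 0.202, -0.018]
6 [0.006, 0.239, -0.0]
7 [0.007, 0.274, 0.024]
8 [0.007, 0.303, 0.054]
9 [0.007, 0.327, 0.088]
10 [0.007, 0.344, 0.126]
```

arm_command(moves=[[[0.001,0.037,-0.018,0,0,0],[0.003,0.078,-0.029,0,0,0],[0.004,0.12,-0.033,0,0,0],[0.005,0.161,-0.029,0,0,0],[0.006,0.202,-0.018,0,0,0],[0.006,0.239,0,0,0,0],[0.007,0.274,0.024,0,0,0],[0.007,0.303,0.054,0,0,0],[0.007,0.327,0.088,0,0,0],[0.007,0.327,0.088,0,0,0],[0.007,0.327,0.088,0,0,0]]])

```text
time_s: 10.85
eef_pos: [0.5239, 0.2878, 0.1437]
tool_rot: [0.308, 1.568, -0.258]
force: [-2.0, 4.2, 0.9]
width: 0.2
```

```bash
python3 arc.py .5317 .2395 .048 -2 2
```

```text
10.85 [0.5239 0.2878 0.1437] [-2.   4.2  0.9] 0.19990728013298614 ang 99.21632841558552 rad 0.04896690780330355 q [ 0.46  0.39  1.6   0.04  1.15 -0.76]
1 [-0.0, -0.0, 0.01]
2 [-0.0, 0.004, 0.017]
```

Good. Open the fingers in place, then rise straight up.

arm_command(moves=[[[0,0,0,0,0,0],[0,0,0,0,0,0],[0,0,0,0,0,0],[0,0,0,0,0,0],[0,0,0,0,0,0],[0,0,0,0,0,0]]], hand=1)

```text
time_s: 11.45
eef_pos: [0.5239, 0.2877, 0.1438]
tool_rot: [0.308, 1.568, -0.258]
force: [0.3, -0.3, 0.8]
width: 0.695
```

arm_command(moves=[[[-0.1,0,0,0,0,0],[-0.25,0,0,0,0,0],[-0.45,0,0,0,0,0],[-0.45,0.2,-0.1,0,0,0],[-0.45,0.45,-0.3,0,0,0],[-0.45,0.7,-0.5,0,0,0],[-0.45,0.9,-0.7,0,0,0],[-0.45,0.9,-0.7,0,0,0],[-0.45,0.9,-0.7,0,0,0],[-0.45,0.9,-0.7,0,0,0]]])

```text
time_s: 12.45
eef_pos: [0.4569, 0.5025, 0.2413]
tool_rot: [0.306, 1.568, -0.258]
force: [0.9, -0.4, 0.3]
width: 1.001
```

Run:
```python
from h import *
s,e,R=pose();print(s['time_s'],e,s['force'],s['width'])
for n in ["scene","top"]:
    p=vision.snapshot(n);X,ok=cloud(p)
    near=ok&(np.hypot(X[...,0]-.5317,X[...,1]-.2395)<.075)
    H=X[near&(X[...,2]>.128)&(X[...,2]<.175)];h=H.mean(0)[:2]-np.array({'scene':[.5332,.237],'top':[.5302,.2406]}[n])
    print(n,len(H),H.mean(0),'ang',np.degrees(np.arctan2(h[1],h[0])),np.hypot(*h))
    for d in search_frame(p,"drain_handle"): print(d['centre'],d['confidence'])
    cv2.imwrite(f"pics/end_{n}.png",p["pixels"][:,:,::-1])
```

```text
12.45 [0.45688913 0.50254086 0.24131009] [ 0.89857179 -0.40204457  0.31912728] 1.0008638078530947
scene 246 [0.52639198 0.2823451  0.14900065] ang 98.5384979924845 0.045853326823956306
[0.5714, -0.1698, 0.1151] 0.88
top 199 [0.52179148 0.28551077 0.15742471] ang 100.60455116931216 0.045691145679230646
[0.5731, -0.1601, 0.1119] 0.7
```

View pics/end_top.png

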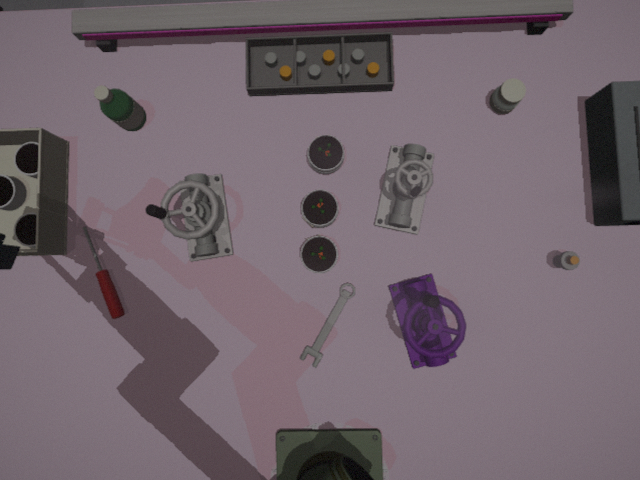

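The picture shows the feed handle at about (156,211), perpendicular to its plate. The drain valve at (413,178) is unchanged, and the gripper is clear of everything.

```bash
python3 -c "
from plant import bot
print(bot.hand_in(),bot.sense()['time_s'])"
```

```text
the job is handed in; nothing more can be done
the job is handed in; nothing more can be done
```

I turned the feed valve fully open to its stop, backed it off a quarter turn, and handed the job in at about 12.6 s. The hand-in gives no verdict.

- **Opening:** I gripped the crank handle and carried it about 1.29 turns counterclockwise. It stopped at 188–189°, where the foot plate's direction (8.6°) puts the open stop. Pushing further raised the force to about 34 N with almost no movement.
- **Backing off:** I turned it back about 90°, let go and moved the arm clear. The cameras put the handle at 98.5° and 100.6°, against a target of 98.6° and a tolerance of 20°. The two cameras differ by about 2°, which fits the calibration.
- **Smaller valve:** its handle read within 2 mm of its starting position in both cameras, so it was not disturbed.
- **At hand-in:** the force on the tool was about 1 N, and the gripper was open and touching nothing. No check failed.

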